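# Home the light source's iris ring and open it three clicks

### The job

Take the carton that blocks the light source's iris lever out of the lever's way and leave it flat on the table, at least a hand's width (80 mm) from the round foot. Then push the lever of the slim iris ring clockwise (seen from above) until it rests at its end stop, and push it back counter-clockwise so that it rests exactly three clicks from that stop. Do not touch the fixed rings above and below the iris ring, do not tip the carton over, and leave everything else where it stands.

Things in the scene. Friction and masses are not known exactly. Their poses are not given: they have to be found in the camera images.
- light_base: Bench light source, bolted down: grey round foot, 104 mm diameter, 18 mm high, under an aluminium column, 84 mm diameter, top at 78 mm above the table. Origin: centre of the underside, on the column's axis; z up. The lever's travel is centred on +y of this frame; a 12 mm thick cable stub at -y reaches 64 mm from the axis.
- lower_ring: Fixed ring of the column under the iris ring: 84 mm diameter, heights 18 to 38 mm. Not to be touched. Its two small steel end-stop blocks stand out to 48 mm from the axis, heights 34 to 50 mm, just beyond the lever at either end of its travel. Its frame is that of light_base.
- upper_ring: Fixed ring of the column above the iris ring: 84 mm diameter, heights 53 to 78 mm, with 9 black scale lines, one for each click position of the lever, and two thumb screws at the back (-y) that reach 50 mm from the axis at height 64 mm. Not to be touched. Its frame is that of light_base.
- iris_ring (a joint): Angle (rad) of the slim dark iris ring, 83 mm diameter, heights 40 to 52 mm, about the vertical axis: 0 at the clockwise end stop (seen from above), 2.4 at the other. It springs to rest at each click, every 0.3 rad, so three clicks from the clockwise stop is 0.9. Turning over a click takes some 5 to 10 N at the lever; once past the middle it jumps on by itself.
- lever_tip (a point): Middle of the outer end face of the iris ring's lever, a straight dark radial bar 12 mm wide, heights 41 to 51 mm above the table, that sticks out of the ring to 74 mm from the axis. In the frame of light_base the lever points at angle 0.371 + joint iris_ring (rad, from +x towards +y). The point's own axes do not point along the lever.
- carton: The larger white carton, standing flat beside the light source, one end in the path of the lever: 62 mm (own x) by 112 mm (own y) by 58 mm high, solid, about 0.12 kg. Origin: centre of its underside, z up. Grasp it across the 62 mm.
- dropper: Bystander: brown dropper bottle, 34 mm diameter, 102 mm high, upright. Origin: centre of its underside.
- small_carton: Bystander: the smaller white carton, 55 (x) by 95 (y) by 45 mm high; it does not reach the lever's path. Origin: centre of its underside.
- lab_timer: Bystander: flat white timer, 62 (x) by 72 (y) by 17 mm high. Origin: centre of its underside.
- tip_box: Bystander: red pipette tip box with closed clear lid, 72 (x) by 122 (y) by 71 mm high. Origin: centre of its underside.
- cool_block: Bystander: purple cooling block, 66 (x) by 98 (y) by 59 mm high with tubes. Origin: centre of its underside.

How it is judged:
By the outcome, as a careful person would: the job done as asked, in the order asked, and still so for the second after the job is handed in, with the robot touching nothing.
It also fails if it takes over 72 s, if anything falls off the work surface, if the arm or the gripper's body presses on something with over 40 N, if the wrist force passes 120 N, or if a joint passes its speed limit or range.

### The arm

A 7-joint arm with a two-finger parallel gripper is mounted at the origin on a cart in front of the work surface, level with it; the furniture and walls round the work are solid. World frame = base frame: x ahead of the robot, y to its left, z up, the work surface at z = 0. Lengths are in m, angles in rad, forces in N, time in s.
With the tool pointing down it reaches from about 0.425 to 0.95 m from the base axis. Payload 4.7 kg.
Tool frame: the origin (TCP) lies on the centre line of the jaws, within the pads' length; the fingertips stand arm.tip_reach ahead of it and the grasp point (between the pads) is the TCP (arm.tip_reach is the distance from the TCP to the fingertips, in m); z points along the fingers, y is the line along which they close (so a half turn about z gives the same grasp; the last joint's range is limited). The gripper opens to 87 mm and grips with 3 to 60 N. Pads are 19 mm wide; open, the fingers measure 117 mm over their backs; the gripper's body (75 mm by 190 mm) begins 51 mm behind the grasp point.
Start: joints at [-1.169, 0.469, -0.049, 1.532, 0.024, 1.141, -0.082], TCP at [0.282, 0.613, 0.242] pointing down, gripper open.
Joint ranges: [-2.59, 2.59], [-0.33, 1.99], [-1.39, 1.29], [0.1, 2.45], [-1.04, 4.18], [0.21, 1.99], [-2.66, 2.66]. Speed limits (rad/s): [2.57, 2.57, 3.14, 3.14, 3.14, 3.14, 3.14].

### API

Orientations are given as a 3x3 rotation matrix whose columns are the frame's x, y, z axes.
In Python, from cell import arm gives the robot as it stands.
- The arm moves only by the shell command python3 shift.py FILE [OPENING] [FORCE], which reads ROWS from the file FILE. ROWS is a JSON list of rows, 1 to 10 of them, each written [[dx, dy, dz], [rx, ry, rz]]: dx, dy, dz in fractions of the full range, 1 being 0.4 m, then a rotation vector rx, ry, rz in parts of the range, where 1.0 means pi rad; each row is the pose to reach, as a shift and turn from the pose commanded when the command began, along the tool's axes at that moment; what a row does not reach only later rows make up. A row lasts 1/8 s, in which the tool goes at most 0.0625 m and 0.188 rad, less where a joint would pass 70% of its speed; a pose out of reach is approached as far as the arm can. OPENING is the opening from 0.0 (shut) to 1.0 (fully open), set as the command begins (- or left out keeps the last). The fingers move at their own pace and stop on an object; FORCE is the grip in N (left out, the last holds). Time passes only in rows, so rows that do not move let the fingers close. It prints the time, the measured TCP pose, the force, the opening and the grip force at its end. No shift or turn number may pass 1 either way. Input that does not fit is refused with a message, and nothing moves.
- arm.read_state(): the state, without advancing time (a new reading comes with each control period).
- arm.get_image(name): name is "side" or "top"; returns (picture, depth): 420x560x3 uint8, red, green, blue; 420x560 float32, m along the optical axis (not along the pixel's ray), 0 where there is no reading.
- arm.camera_model(name): a dict with "fx", "fy", "cx", "cy" (pixels), "view" (4x4, takes a point from world to camera coordinates). Camera axes: x right, y down, z forward; pixel columns grow to the right and rows downward; lengths in m; the calibration is good to about 2 mm. A picture is of the moment at which its call begins. camera_model takes no time and is no camera call.
- arm.hand_in(): hands the job in; it is judged then, once.
The state is a dict: "clock": time; "joints": joint angles; "dq": joint speeds; "joint_torque": joint torques, N m; "position": TCP position; "eef_rot": TCP orientation; "contact_force": force on the tool from outside, world axes, zero at the start; "torque": the same for the moment, N m; "opening": opening from 0.0 (shut) to 1.0 (fully open); "grip_force": force on a finger pad.
Only numpy, scipy, OpenCV 4.12 (cv2) and the standard library are available. Lean on these libraries where they do the work, as an engineer would, in place of code of your own. Each camera call takes 0.05 s, during which the arm holds its last target. There are 200 camera calls.

## Working session

There is one attempt and no reset: what is moved stays moved. The work goes in short steps, Python scripts to look and compute and a shell command to move; the robot and the scene stay as the last step left them, time stands still between calls to the robot, and variables do not carry over. Pictures are saved under pics/ and viewed, at most 10 in all, crops included, and the job is handed in when it is done.

```bash
ls; mkdir -p pics; python3 - <<'E'
from cell import arm
import cv2,numpy as np
s=arm.read_state();print({k:np.round(v,3).tolist() for k,v in s.items()},arm.tip_reach)
for n in("top","side"):
    p,d=arm.get_image(n);cv2.imwrite(f"pics/{n}0.png",p[:,:,::-1]);np.save(f"pics/{n}0.npy",d);print(n,arm.camera_model(n))
E
```

```text
cell.py
pics
shift.py
{'clock': 0.0, 'joints': [-1.169, 0.469, -0.049, 1.534, 0.024, 1.141, -0.082], 'dq': [0.0, 0.0, -0.0, -0.002, -0.001, 0.002, 0.0], 'joint_torque': [0.001, -50.798, -0.08, -23.615, -0.061, 0.038, 0.0], 'position': [0.282, 0.613, 0.24], 'eef_rot': [[-0.909, 0.418, -0.001], [0.418, 0.909, -0.002], [-0.0, -0.002, -1.0]], 'contact_force': [-0.246, -0.131, 0.37], 'torque': [-0.002, -0.034, -0.033], 'grip_force': 0.0, 'opening': 1.001} 0.019
top {'fx': 462.1750731732162, 'fy': 462.1750731732162, 'cx': 287.4254748294848, 'cy': 211.79782415439203, 'view': array([[ 0.00232829, -0.9995867 ,  0.02865332,  0.11536904],
       [-0.98416287, -0.00736935, -0.17711337,  0.53214274],
       [ 0.17725132, -0.02778716, -0.98377327,  1.00462253],
       [ 0.        ,  0.        ,  0.        ,  1.        ]])}
side {'fx': 462.140959416591, 'fy': 462.140959416591, 'cx': 278.3381461154599, 'cy': 205.7865518597476, 'view': array([[ 0.85568598, -0.51726555, -0.01542251, -0.363404  ],
       [-0.36642117, -0.58456874, -0.72388875,  0.28875592],
       [ 0.3654272 ,  0.62507259, -0.68974432,  1.04429187],
       [ 0.        ,  0.        ,  0.        ,  1.        ]])}
```

View pics/top0.png

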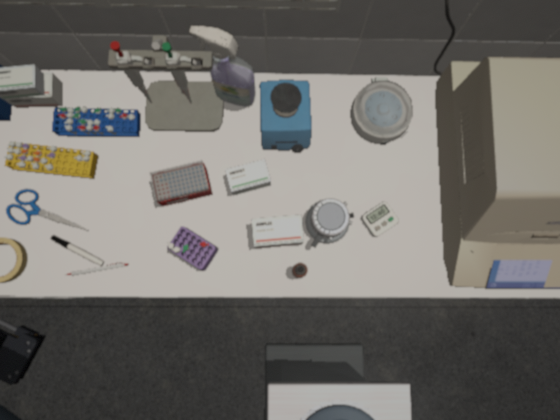

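View pics/side0.png

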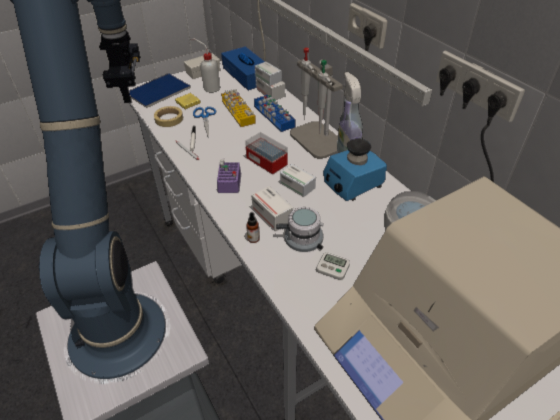

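The top view shows the light source at about (330,218), the carton at (278,231), the dropper at (299,271), the small carton at (247,177) and the timer at (380,219). The lever seems to be near (313,242). I'll crop in to check it.

```bash
python3 - <<'E'
import cv2,numpy as np
a=cv2.imread("pics/top0.png")[165:290,220:410];b=cv2.imread("pics/side0.png")[170:285,225:360]
a=cv2.resize(a,None,fx=4,fy=4,interpolation=cv2.INTER_CUBIC);b=cv2.resize(b,None,fx=4,fy=4,interpolation=cv2.INTER_CUBIC)
cv2.imwrite("pics/c1.png",cv2.convertScaleAbs(a,alpha=1.3));cv2.imwrite("pics/c2.png",cv2.convertScaleAbs(b,alpha=1.3))
E
```

```text
(no output)
```

View pics/c1.png

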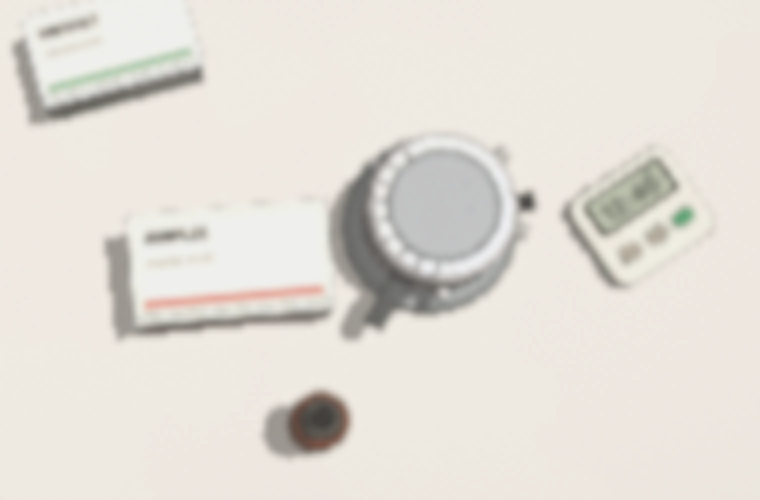

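View pics/c2.png

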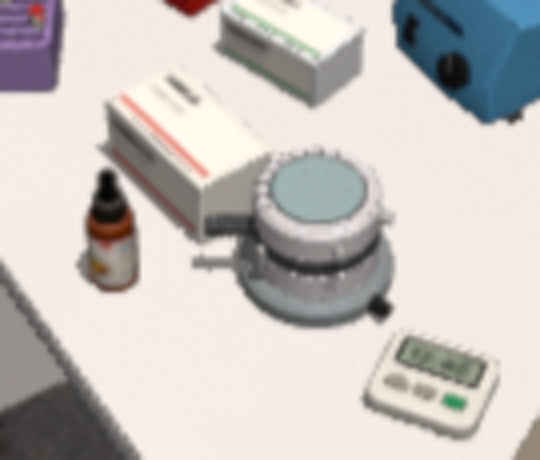

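The crops show the cable at about (352,215), pointing right, so base +y points to image left. The lever tip is at about (314,245), the carton top's red stripe end faces the lever, and the dropper stands below the carton. Next I'll measure these.

```bash
cat > h.py <<'E'
import cv2,numpy as np
from cell import arm
def ray(n,u,v,z):
    m=arm.camera_model(n);V=m["view"];R=V[:3,:3];c=-R.T@V[:3,3]
    d=R.T@np.array([(u-m["cx"])/m["fx"],(v-m["cy"])/m["fy"],1]);return (c+d*(z-c[2])/d[2])
def pts(n,d):
    m=arm.camera_model(n);V=m["view"];v,u=np.mgrid[:420,:560]
    P=np.stack([(u-m["cx"])/m["fx"]*d,(v-m["cy"])/m["fy"]*d,d],-1)
    return (P-V[:3,3])@V[:3,:3]
def rect(P):
    r=cv2.minAreaRect(P.astype(np.float32)*1000);return np.round(r[0],1),np.round(r[1],1),round(r[2],1)
E
python3 - <<'E'
from h import *
for n in("top","side"):
    P=pts(n,np.load(f"pics/{n}0.npy"));X,Y,Z=P[...,0],P[...,1],P[...,2]
    print(n,"table z",np.median(Z[(X>.3)&(X<.7)&(abs(Y)<.3)]))
    box=(X>.3)&(X<.75)&(Y>-.25)&(Y<.45)
    for nm,zl,zh in(("carton",.051,.066),("col",.072,.085),("small",.039,.051),("timer",.011,.023),("all",.009,.2)):
        m=(box&(Z>zl)&(Z<zh)).astype(np.uint8)
        k,l,st,c=cv2.connectedComponentsWithStats(m)
        for i in range(1,k):
            if st[i,4]>60: print(nm,st[i,4],np.round(c[i]),rect(P[l==i][:,:2]),round(float(np.median(Z[l==i])),3))
for n,u,v,z in(("top",314.5,245,.046),("top",352,215,.01),("top",330.5,216.3,.078),("side",225+319/4,170+188/4,.078),("side",225+205/4,170+222/4,.046)):print(n,ray(n,u,v,z))
E
```

```text
top table z -0.00011852906692278151
carton 214 [377. 131.] (array([ 727., -104.]), array([128.2,  44.3]), 89.4) 0.06
carton 385 [447. 206.] (array([ 557.9, -244.4]), array([380.1,   5.9]), 0.6) 0.059
carton 262 [287. 144.] (array([686.5, 122.8]), array([ 22.1, 113.8]), 0.7) 0.058
carton 113 [183. 194.] (array([569.7, 353.9]), array([ 10.3, 118.7]), 16.4) 0.059
carton 1380 [277. 230.] (array([489.6, 140.8]), array([ 62.7, 111.8]), 5.6) 0.056
carton 70 [173. 247.] (array([449.1, 372. ]), array([32.7, 14. ]), 58.7) 0.056
carton 85 [299. 270.] (array([400.9,  91.3]), array([31.1, 31. ]), 44.6) 0.058
col 253 [382. 127.] (array([ 725.7, -103.4]), array([120.2,  47.6]), 89.6) 0.079
col 343 [450. 201.] (array([ 565.4, -243.7]), array([365.3,   7.4]), 0.7) 0.079
col 257 [286. 137.] (array([696.1, 122.1]), array([ 21.3, 114. ]), 1.8) 0.078
col 1065 [330. 216.] (array([518.2,  23.4]), array([81.4, 82.1]), 1.2) 0.077
small 129 [376. 135.] (array([721.8, -96.9]), array([126. ,  38.6]), 82.2) 0.045
small 318 [445. 206.] (array([ 559.1, -244.9]), array([381.7,   4.7]), 0.0) 0.045
small 61 [276. 147
[... 3639 characters left out ...]
[104.5,  65.2]), 56.4) 0.043
all 723 [298. 179.] (array([617.2, 207.7]), array([ 62. , 100.7]), 15.9) 0.046
all 2509 [289. 219.] (array([495.1,  76.6]), array([100.6, 248.5]), 15.3) 0.059
all 486 [395. 211.] (array([726.5, -85.6]), array([82.1, 46.8]), 89.2) 0.092
all 310 [253. 228.] (array([397.2,  83.3]), array([24.4, 33.3]), 62.9) 0.055
all 590 [333. 265.] (array([ 522.5, -103.6]), array([65.3, 71.8]), 34.4) 0.017
all 171 [339. 299.] (array([ 423.9, -246.6]), array([118.2,   6.8]), 0.0) 0.109
top [0.45618538 0.05692814 0.046     ]
top [ 0.53149807 -0.03541188  0.01      ]
top [0.51640639 0.02386832 0.078     ]
side [0.51932719 0.02227973 0.078     ]
side [0.45653649 0.06194573 0.046     ]
```

Careful with the scale: shifts go in shares of 0.4 m and turns go in shares of pi rad. That gives: -0.373 m / 0.4 = -0.9325, -0.24 m / 0.4 = -0.6, 1.04 rad / 3.1416 = 0.331.

```bash
cat >> h.py <<'E'
def todo(x,y,z,yaw):
    "shift in tool axes to world TCP x,y,z with tool y at world angle yaw, tool pointing down"
    s=arm.read_state();R=np.array(s["eef_rot"]);T=np.array([[np.sin(yaw),np.cos(yaw),0],[-np.cos(yaw),np.sin(yaw),0],[0,0,-1.]])
    print("d",np.round(R.T@(np.array([x,y,z])-s["position"]),4),"rv",np.round(cv2.Rodrigues(R.T@T)[0].ravel(),4))
E
python3 -c "
from h import *
todo(.4866,.1655,.24,.097)"
echo '[[[-0.125,-0.1,0],[0,0,0.0477]],[[-0.25,-0.2,0],[0,0,0.0955]],[[-0.375,-0.3,0],[0,0,0.1432]],[[-0.5,-0.4,0],[0,0,0.191]],[[-0.625,-0.5,0],[0,0,0.2387]],[[-0.75,-0.6,0],[0,0,0.2865]],[[-0.85,-0.7125,0],[0,0,0.3183]],[[-0.9325,-0.8033,0],[0,0,0.331]],[[-0.9325,-0.8033,0],[0,0,0.331]],[[-0.9325,-0.8033,0],[0,0,0.331]]]' > mv.in && python3 shift.py mv.in 1
python3 -c "
from h import *
todo(.4866,.1655,.042,.097)"
```

```text
d [-0.373  -0.321   0.0012] rv [-1.362e+00 -7.826e-01  7.000e-04]
clock: 1.35
position: [0.4862, 0.1663, 0.2413]
eef_rot: [[-0.1, 0.995, -0.001], [0.995, 0.1, 0.001], [0.001, -0.001, -1.0]]
contact_force: [-0.7, 0.2, -0.6]
opening: 0.997
grip_force: 0.0
d [-0.001   0.0005  0.1993] rv [-1.5708e+00 -2.8000e-03 -5.0000e-04]
```

Converted, 0.199 m / 0.4 = 0.4975, 0.19 m / 0.4 = 0.475.

```bash
sed -i 's/\[\[np.sin(yaw),np.cos(yaw),0\],\[-np.cos(yaw),np.sin(yaw),0\]/[[-np.sin(yaw),np.cos(yaw),0],[np.cos(yaw),np.sin(yaw),0]/' h.py
echo '[[[0,0,0.125],[0,0,0]],[[0,0,0.25],[0,0,0]],[[0,0,0.35],[0,0,0]],[[0,0,0.425],[0,0,0]],[[0,0,0.475],[0,0,0]],[[-0.0025,0,0.4975],[0,0,0]],[[-0.0025,0,0.4975],[0,0,0]]]' > mv.in && python3 shift.py mv.in 1
echo '[[[0,0,0],[0,0,0]],[[0,0,0],[0,0,0]],[[0,0,0],[0,0,0]],[[0,0,0],[0,0,0]],[[0,0,0],[0,0,0]],[[0,0,0],[0,0,0]]]' > mv.in && python3 shift.py mv.in 0 20
```

```text
clock: 2.22
position: [0.4863, 0.1656, 0.0422]
eef_rot: [[-0.102, 0.995, -0.001], [0.995, 0.102, 0.0], [0.0, -0.001, -1.0]]
contact_force: [0.2, 0.0, 0.0]
opening: 1.002
grip_force: 0.0
clock: 2.98
position: [0.4867, 0.1648, 0.043]
eef_rot: [[-0.1, 0.995, 0.0], [0.995, 0.1, 0.001], [0.001, 0.0, -1.0]]
contact_force: [-2.0, -0.3, 5.6]
opening: 0.71
grip_force: 20.0
```

Converted, 0.082 m / 0.4 = 0.205, 0.036 m / 0.4 = 0.09.

```bash
echo '[[[0,0,-0.025],[0,0,0]],[[0,0,-0.0625],[0,0,0]],[[0.075,0.0325,-0.0625],[0,0,0]],[[0.15,0.065,-0.0625],[0,0,0]],[[0.205,0.09,-0.0625],[0,0,0]],[[0.205,0.09,-0.0625],[0,0,0]],[[0.205,0.09,-0.0325],[0,0,0]],[[0.205,0.09,-0.01],[0,0,0]],[[0.205,0.09,0],[0,0,0]],[[0.205,0.09,0.0025],[0,0,0]]]' > mv.in && python3 shift.py mv.in
echo '[[[0,0,0],[0,0,0]],[[0,0,0],[0,0,0]],[[0,0,0],[0,0,0]],[[0,0,0],[0,0,0]]]' > mv.in && python3 shift.py mv.in 0.85
echo '[[[0,0,-0.05],[0,0,0]],[[0,0,-0.15],[0,0,0]],[[0,0,-0.3],[0,0,0]],[[0,0,-0.4],[0,0,0]],[[0,0,-0.4],[0,0,0]]]' > mv.in && python3 shift.py mv.in
python3 - <<'E'
from h import *
p,d=arm.get_image("side");cv2.imwrite("pics/s1.png",p[:,:,::-1]);np.save("pics/s1.npy",d)
p,d=arm.get_image("top");cv2.imwrite("pics/t1.png",p[:,:,::-1]);np.save("pics/t1.npy",d)
cv2.imwrite("pics/m1.png",np.hstack([cv2.resize(cv2.imread("pics/t1.png")[120:300,200:400],(400,360)),cv2.resize(cv2.imread("pics/s1.png")[120:300,200:400],(400,360))]))
E
```

```text
clock: 4.22
position: [0.5133, 0.2481, 0.0428]
eef_rot: [[-0.098, 0.995, -0.004], [0.995, 0.098, -0.001], [-0.001, -0.004, -1.0]]
contact_force: [-7.3, -4.0, 21.7]
opening: 0.709
grip_force: 20.0
clock: 4.72
position: [0.5143, 0.2498, 0.0413]
eef_rot: [[-0.1, 0.995, -0.0], [0.995, 0.1, -0.0], [-0.0, -0.0, -1.0]]
contact_force: [0.0, 0.6, -0.1]
opening: 0.845
grip_force: 0.0
clock: 5.35
position: [0.5163, 0.2508, 0.2051]
eef_rot: [[-0.1, 0.995, 0.006], [0.995, 0.1, 0.004], [0.004, 0.007, -1.0]]
contact_force: [-0.3, 0.1, 0.4]
opening: 0.847
grip_force: 0.0
```

View pics/m1.png

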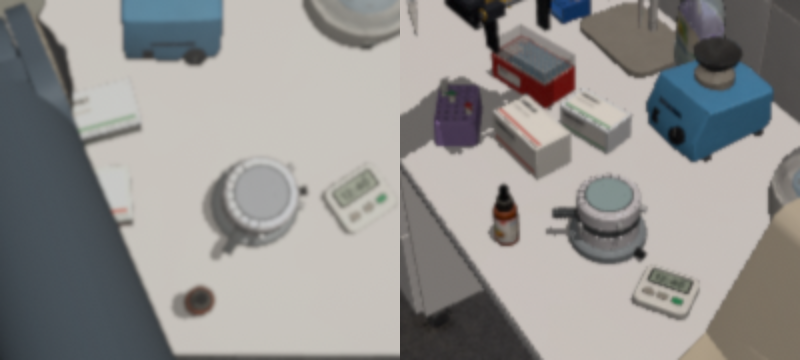

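The carton stands flat, well left of the light source. The lever is free: its tip is at about (225,247) in the left panel and (560,212) in the right. Before pushing I'll check the base yaw from the cable and screws, and the joint 7 margin.

```bash
python3 - <<'E'
from h import *
c=np.array([.5175,.0225,0])
for n,u,v,z in(("top",345,203.25,.064),("top",350,222.5,.064),("top",352,215.2,.009),("side",225+388/4,170+217/4,.064),("side",225+380/4,170+306/4,.006)):
    r=ray(n,u,v,z)-c;print(n,np.round(r,4),np.hypot(r[0],r[1]).round(4),"yaw",np.arctan2(r[1],r[0])+np.pi/2)
print(arm.read_state()["joints"])
P=pts("side",np.load("pics/s1.npy"));X,Y,Z=P[...,0],P[...,1],P[...,2]
m=((X>.4)&(X<.6)&(Y>.12)&(Y<.4)&(Z>.053)&(Z<.066)).astype(np.uint8)
k,l,st,cc=cv2.connectedComponentsWithStats(m)
for i in range(1,k):
    if st[i,4]>60:print(st[i,4],rect(P[l==i][:,:2]))
t=2.596;p=c+.064*np.array([np.cos(t),np.sin(t),0]);print(p);todo(p[0],p[1],.2,t-np.pi/2)
E
```

```text
top [ 0.0313 -0.0335  0.064 ] 0.0458 yaw 0.7516848768828398
top [-0.0124 -0.0438  0.064 ] 0.0456 yaw -0.27634386718330606
top [ 0.0137 -0.0581  0.009 ] 0.0597 yaw 0.2315642006961549
side [ 0.033  -0.0344  0.064 ] 0.0477 yaw 0.7636624257501399
side [ 0.0164 -0.0538  0.006 ] 0.0563 yaw 0.2960548784030388
[-0.78201183  0.34635552  0.32560777  1.84566649 -0.13228666  0.97094802
 -0.29928836]
97 (array([575.4, 346. ]), array([ 21.5, 106.8]), 15.5)
617 (array([515.1, 222.9]), array([ 65.5, 117.7]), 5.8)
[0.46279153 0.05571119 0.        ]
d [-0.188  -0.0703  0.0012] rv [-4.00e-04 -3.00e-04 -9.25e-01]
```

```bash
python3 - <<'E'
from h import *
a=cv2.imread("pics/t1.png")[190:260,295:345];b=cv2.imread("pics/s1.png")[200:250,265:335]
cv2.imwrite("pics/m2.png",cv2.convertScaleAbs(np.hstack([cv2.resize(a,(400,560),interpolation=cv2.INTER_CUBIC),np.vstack([cv2.resize(b,(392,280),interpolation=cv2.INTER_CUBIC),np.zeros((280,392,3),np.uint8)])]),alpha=1.3))
E
```

```text
(no output)
```

View pics/m2.png

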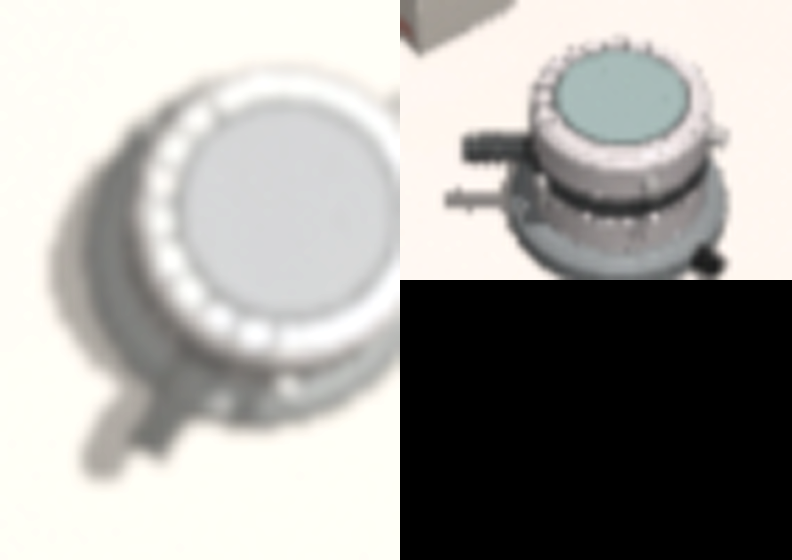

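Tip ends are at about (313.8,245.9) in the top view and (276.3,226.4) in the side view. The scale lines, cable and screws all give a base yaw of about 0.27, and the lever's world angle is about 2.6. I'll straddle it with the fingers half open.

Converted, -0.188 m / 0.4 = -0.47, -0.06 m / 0.4 = -0.15, -0.925 rad / 3.1416 = -0.2944.

```bash
echo '[[[-0.1,-0.0375,0],[0,0,-0.0477]],[[-0.2,-0.075,0],[0,0,-0.0955]],[[-0.3,-0.1125,0],[0,0,-0.1432]],[[-0.4,-0.15,0],[0,0,-0.191]],[[-0.45,-0.1675,0],[0,0,-0.2387]],[[-0.47,-0.1758,0],[0,0,-0.2865]],[[-0.47,-0.1758,0],[0,0,-0.2944]],[[-0.47,-0.1758,0],[0,0,-0.2944]]]' > mv.in && python3 shift.py mv.in 0.53
python3 - <<'E'
from h import *
t=2.6;todo(.5175+.065*np.cos(t),.0225+.065*np.sin(t),.061,t-np.pi/2)
E
```

```text
clock: 6.45
position: [0.4628, 0.0562, 0.2006]
eef_rot: [[-0.854, 0.52, -0.002], [0.52, 0.854, -0.0], [0.001, -0.001, -1.0]]
contact_force: [0.5, 0.5, -0.6]
opening: 0.53
grip_force: 0.0
d [ 0.0005 -0.0005  0.1396] rv [-0.0011 -0.0013 -0.0054]
```

Converted, 0.1395 m / 0.4 = 0.3488, 0.13 m / 0.4 = 0.325.

```bash
echo '[[[0,0,0.1],[0,0,0]],[[0,0,0.2],[0,0,0]],[[0,0,0.25],[0,0,0]],[[0,0,0.2875],[0,0,0]],[[0,0,0.325],[0,0,0]],[[0.0013,-0.0013,0.3488],[0,0,0]],[[0.0013,-0.0013,0.3488],[0,0,0]]]' > mv.in && python3 shift.py mv.in 0.53
python3 - <<'E'
from h import *
s=arm.read_state();print(s["joints"],s["contact_force"])
p,d=arm.get_image("side");cv2.imwrite("pics/s2.png",cv2.resize(p[180:270,235:355,::-1],None,fx=5,fy=5,interpolation=cv2.INTER_CUBIC))
E
```

```text
clock: 7.32
position: [0.4622, 0.0556, 0.0616]
eef_rot: [[-0.855, 0.519, -0.001], [0.519, 0.855, -0.0], [0.001, -0.001, -1.0]]
contact_force: [0.1, 0.3, 0.1]
opening: 0.53
grip_force: 0.0
[-0.38655888  0.39603229  0.21470888  2.18871918 -0.15269033  0.57132845
  0.96559557] [0.07423297 0.34068917 0.0765286 ]
```

View pics/s2.png

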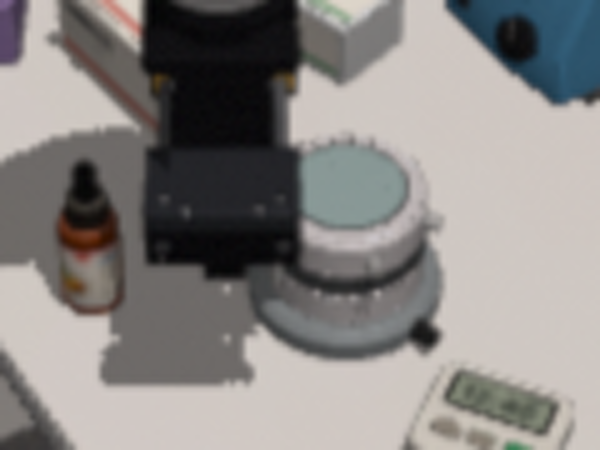

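No contact, and the fingers are around the lever. Now I push clockwise along the arc.

Converted, 0.0648 m / 0.4 = 0.162, 0.0634 m / 0.4 = 0.1585, 1.5 rad / 3.1416 = 0.4775.

```bash
echo '[[[-0.0018,0.0243,0],[0,0,0.0477]],[[-0.0073,0.048,0],[0,0,0.0955]],[[-0.0163,0.0708,0],[0,0,0.1432]],[[-0.0285,0.0918,0],[0,0,0.191]],[[-0.0435,0.1108,0],[0,0,0.2387]],[[-0.0615,0.1273,0],[0,0,0.2865]],[[-0.0818,0.141,0],[0,0,0.3342]],[[-0.1035,0.1515,0],[0,0,0.382]],[[-0.127,0.1585,0],[0,0,0.4297]],[[-0.151,0.162,0],[0,0,0.4775]]]' > mv.in && python3 shift.py mv.in 0.4 20
cat > v.py <<'E'
from h import *
s=arm.read_state();p=s["position"];R=np.array(s["eef_rot"]);r=p[:2]-[.5175,.0225]
print("r",np.hypot(*r),"theta pos",np.arctan2(r[1],r[0]),"theta tool",np.arctan2(R[1,0],R[0,0]),"F tool",R.T@s["contact_force"],"z",p[2])
t=float(__import__("sys").argv[1]);todo(.5175+.065*np.cos(t),.0225+.065*np.sin(t),.061,t-np.pi/2)
E
python3 v.py 0.8
```

```text
clock: 8.62
position: [0.5446, 0.0806, 0.0616]
eef_rot: [[0.461, 0.887, -0.007], [0.888, -0.461, 0.002], [-0.001, -0.007, -1.0]]
contact_force: [0.6, -0.8, -0.2]
opening: 0.399
grip_force: 0.3
r 0.0640749657297075 theta pos 1.1341747225785537 theta tool 1.0919107916441642 F tool [-0.42829901  0.85815655  0.24323703] z 0.06164160795991766
d [-0.0018  0.0214  0.0005] rv [-0.0067  0.0022  0.2919]
```

Converted, 0.0312 m / 0.4 = 0.078, 0.0253 m / 0.4 = 0.0633, 0.5 rad / 3.1416 = 0.1592.

```bash
echo '[[[-0.0008,0.0163,0],[0,0,0.0318]],[[-0.0033,0.0323,0],[0,0,0.0637]],[[-0.0073,0.048,0],[0,0,0.0955]],[[-0.0128,0.0633,0],[0,0,0.1273]],[[-0.02,0.078,0],[0,0,0.1592]],[[-0.02,0.078,0],[0,0,0.1592]]]' > mv.in && python3 shift.py mv.in
python3 v.py 0.55
```

```text
clock: 9.38
position: [0.5718, 0.0592, 0.0624]
eef_rot: [[0.827, 0.562, 0.0], [0.562, -0.827, 0.001], [0.001, -0.001, -1.0]]
contact_force: [0.9, -0.5, 0.9]
opening: 0.402
grip_force: 0.0
r 0.06551399570269908 theta pos 0.5943904198487276 theta tool 0.5966645213902468 F tool [ 0.47568994  0.9782768  -0.88221093] z 0.06241093296276085
d [-0.0006  0.0029  0.0014] rv [-0.0009 -0.0008  0.0467]
```

Converted, 0.0052 m / 0.4 = 0.013, 0.0026 m / 0.4 = 0.0065, 0.08 rad / 3.1416 = 0.0255.

```bash
echo '[[[0,0.0065,0],[0,0,0.0127]],[[-0.0005,0.013,0],[0,0,0.0255]],[[-0.0005,0.013,0],[0,0,0.0255]]]' > mv.in && python3 shift.py mv.in
python3 v.py 0.48
```

```text
clock: 9.75
position: [0.5749, 0.0533, 0.0622]
eef_rot: [[0.87, 0.492, 0.001], [0.492, -0.87, -0.0], [0.0, 0.001, -1.0]]
contact_force: [-0.3, 0.3, -0.5]
opening: 0.4
grip_force: 0.0
r 0.06514217047415537 theta pos 0.49196080322513475 theta tool 0.5146489493167988 F tool [-0.10413517 -0.37226537  0.4750434 ] z 0.06219186779817122
d [-0.0002  0.0008  0.0012] rv [ 0.0006 -0.0004  0.0346]
```

Converted, 0.003 m / 0.4 = 0.0075, 0.002 m / 0.4 = 0.005, 0.04 rad / 3.1416 = 0.0127.

```bash
for i in 1 2 3; do echo '[[[0,0.005,0],[0,0,0.0064]],[[0,0.0075,0],[0,0,0.0127]],[[0,0.0075,0],[0,0,0.0127]]]' > mv.in && python3 shift.py mv.in | grep -E "clock|force"; python3 v.py 0.4|head -1; done
python3 - <<'E'
from h import *
for n,y,x in(("top",165,280),("side",180,235)):
    p,d=arm.get_image(n);cv2.imwrite(f"pics/{n}3.png",cv2.resize(p[y:y+90,x:x+80,::-1],None,fx=5,fy=5,interpolation=cv2.INTER_CUBIC))
cv2.imwrite("pics/m3.png",np.hstack([cv2.imread("pics/top3.png"),cv2.imread("pics/side3.png")]))
E
```

```text
clock: 10.12
contact_force: [-1.6, 1.9, 1.6]
grip_force: 1.2
r 0.06497787476881926 theta pos 0.46717122299662905 theta tool 0.4760343629882789 F tool [-0.56229629 -2.46126397 -1.59985352] z 0.06187838168978844
clock: 10.5
contact_force: [-5.4, 5.9, 5.8]
grip_force: 4.0
r 0.06441842848361376 theta pos 0.46468718065102826 theta tool 0.43729510986916015 F tool [-2.43350242 -7.68904532 -5.76345137] z 0.061630037231097015
clock: 10.88
contact_force: [-10.2, 9.5, 9.2]
grip_force: 6.5
r 0.06384266052446737 theta pos 0.4633082381569947 theta tool 0.3989797794488604 F tool [ -5.71276569 -12.84223125  -8.98188826] z 0.06139855562369717
```

View pics/m3.png

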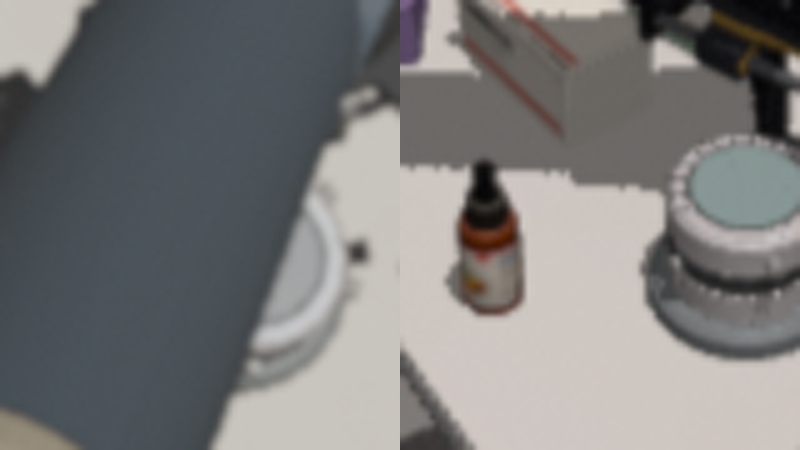

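Contact began at tool angle 0.47, where the stop was predicted. The lever then held 13 N without moving, which is above the click force, so it is at the end stop. I'll back off to free space and then push counter-clockwise.

Converted, -0.011 m / 0.4 = -0.0275, -0.008 m / 0.4 = -0.02, -0.12 rad / 3.1416 = -0.0382.

```bash
echo '[[[0,-0.01,0],[0,0,-0.0127]],[[0,-0.02,0],[0,0,-0.0255]],[[0,-0.0275,0],[0,0,-0.0382]],[[0,-0.0275,0],[0,0,-0.0382]]]' > mv.in && python3 shift.py mv.in; python3 v.py 0.6
```

```text
clock: 11.48
position: [0.5749, 0.0557, 0.0622]
eef_rot: [[0.87, 0.493, 0.001], [0.493, -0.87, -0.0], [0.001, 0.001, -1.0]]
contact_force: [1.1, 0.5, -0.2]
opening: 0.399
grip_force: 0.0
r 0.06629668878241493 theta pos 0.5240524438822453 theta tool 0.515630829937958 F tool [1.21437911 0.06112147 0.20864687] z 0.062191330717302776
d [-0.0015 -0.0049  0.0012] rv [ 0.0008 -0.0007 -0.0844]
```

Converted, -0.054 m / 0.4 = -0.135, -0.0509 m / 0.4 = -0.1273, -0.98 rad / 3.1416 = -0.3119.

```bash
echo '[[[-0.0025,-0.0163,0],[0,0,-0.0318]],[[-0.0065,-0.0323,0],[0,0,-0.0637]],[[-0.0105,-0.048,0],[0,0,-0.0955]],[[-0.016,-0.0633,0],[0,0,-0.1273]],[[-0.0233,-0.078,0],[0,0,-0.1592]],[[-0.0318,-0.0918,0],[0,0,-0.191]],[[-0.0415,-0.1048,0],[0,0,-0.2228]],[[-0.0525,-0.1165,0],[0,0,-0.2546]],[[-0.0648,-0.1273,0],[0,0,-0.2865]],[[-0.0753,-0.135,0],[0,0,-0.3119]]]' > mv.in && python3 shift.py mv.in; python3 v.py 1.6
```

```text
clock: 12.72
position: [0.5257, 0.0862, 0.0628]
eef_rot: [[0.075, 0.997, 0.01], [0.997, -0.075, -0.002], [-0.002, 0.01, -1.0]]
contact_force: [10.8, -3.5, -7.9]
opening: 0.399
grip_force: 5.3
r 0.06425345244328753 theta pos 1.4433136065388341 theta tool 1.496051207147215 F tool [-2.68326383 10.97779225  8.00083709] z 0.06279711384191367
d [ 0.0005 -0.0101  0.0017] rv [ 0.0099  0.002  -0.1039]
```

Converted, -0.0026 m / 0.4 = -0.0065, -0.0013 m / 0.4 = -0.0033, -0.04 rad / 3.1416 = -0.0127.

```bash
for i in 1 2 3; do echo '[[[0,-0.0033,0],[0,0,-0.0064]],[[0,-0.0065,0],[0,0,-0.0127]],[[0,-0.0065,0],[0,0,-0.0127]]]' > mv.in && python3 shift.py mv.in | grep -E "clock|contact"; python3 v.py 1.62; done
```

```text
clock: 13.1
contact_force: [9.9, -2.0, -6.7]
r 0.06402960487164114 theta pos 1.4615843653076228 theta tool 1.532703641814018 F tool [-1.61279662  9.87751233  6.82120828] z 0.06294817454072414
d [ 0.0009 -0.0102  0.0018] rv [ 0.0121  0.0026 -0.0873]
clock: 13.48
contact_force: [-0.5, -0.5, -1.1]
r 0.06564015671373165 theta pos 1.5942812446269496 theta tool 1.575196827553731 F tool [-0.47340649 -0.48510093  1.12684556] z 0.0618981504570226
d [-0.0007 -0.0017  0.0009] rv [-0.001  -0.     -0.0448]
clock: 13.85
contact_force: [0.6, -0.7, -0.4]
r 0.06607911858458787 theta pos 1.630733279578901 theta tool 1.6161270746766898 F tool [-0.75848367  0.59330101  0.36893541] z 0.06201249654166962
d [-0.0011  0.0007  0.001 ] rv [-0.0003 -0.0003 -0.0039]
```

It jumped at a tool angle of about 1.5, where the third click was predicted (1.535). I'll centre the fingers on the lever, lift and verify.

Converted, -0.18 m / 0.4 = -0.45, -0.14 m / 0.4 = -0.35, 0.08 rad / 3.1416 = 0.0255.

```bash
echo '[[[0,0.0075,0],[0,0,0.0127]],[[0,0.0138,0],[0,0,0.0255]],[[0,0.0138,0],[0,0,0.0255]],[[0,0.0138,-0.075],[0,0,0.0255]],[[0,0.0138,-0.2],[0,0,0.0255]],[[0,0.0138,-0.35],[0,0,0.0255]],[[0,0.0138,-0.45],[0,0,0.0255]]]' > mv.in && python3 shift.py mv.in
echo '[[[0.125,0.075,0],[0,0,0]],[[0.25,0.15,0],[0,0,0]],[[0.375,0.225,0],[0,0,0]],[[0.5,0.3,0],[0,0,0]],[[0.625,0.375,0],[0,0,0]],[[0.75,0.375,0],[0,0,0]],[[0.75,0.375,0],[0,0,0]]]' > mv.in && python3 shift.py mv.in
python3 - <<'E'
from h import *
for n,y,x in(("top",190,285),("side",190,265)):
    p,d=arm.get_image(n);cv2.imwrite(f"pics/{n}4.png",p[:,:,::-1]);np.save(f"pics/{n}4.npy",d)
    cv2.imwrite(f"pics/{n}4c.png",cv2.resize(p[y:y+70,x:x+80,::-1],(400,350),interpolation=cv2.INTER_CUBIC))
    P=pts(n,d);X,Y,Z=P[...,0],P[...,1],P[...,2]
    m=((X>.36)&(X<.66)&(Y>-.15)&(Y<.4)&(Z>.010)&(Z<.15)).astype(np.uint8)
    k,l,st,cc=cv2.connectedComponentsWithStats(m)
    for i in range(1,k):
        if st[i,4]>100:print(n,rect(P[l==i][:,:2]))
cv2.imwrite("pics/m4.png",np.vstack([np.hstack([cv2.imread("pics/top4c.png"),cv2.imread("pics/side4c.png")]),np.hstack([cv2.resize(cv2.imread(f"pics/{n}4.png")[100:300,150:420],(400,250)) for n in("top","side")])]))
E
```

```text
clock: 14.72
position: [0.5199, 0.0886, 0.2447]
eef_rot: [[0.035, 0.999, 0.003], [0.999, -0.035, 0.001], [0.001, 0.003, -1.0]]
contact_force: [-0.5, -0.1, -0.2]
opening: 0.397
grip_force: 0.0
clock: 15.6
position: [0.6776, 0.39, 0.2397]
eef_rot: [[0.027, 1.0, -0.003], [1.0, -0.027, 0.002], [0.002, -0.003, -1.0]]
contact_force: [-0.7, 0.5, -0.4]
opening: 0.404
grip_force: 0.0
top (array([618.3, 209.9]), array([56.4, 94.7]), 16.1)
top (array([600., 355.]), array([ 70.9, 108. ]), 13.8)
top (array([521.8,  25.1]), array([108. , 106.8]), 45.5)
top (array([ 523.9, -101.1]), array([61.2, 72.2]), 33.3)
top (array([516.6, 224. ]), array([ 63.1, 112. ]), 5.0)
top (array([450.9, 333.2]), array([96.3, 64.4]), 57.8)
top (array([400.7,  91.5]), array([31. , 31.8]), 45.3)
side (array([563.7, 275.9]), array([172.6, 248.6]), 3.5)
side (array([451.5, 331.8]), array([104.5,  64.3]), 56.4)
side (array([520.1,  26.9]), array([117.2,  99.4]), 55.1)
side (array([396.8,  83.9]), array([26.1, 32.7]), 55.4)
side (array([ 522.9, -103.2]), array([65.5, 71.9]), 33.0)
```

View pics/m4.png

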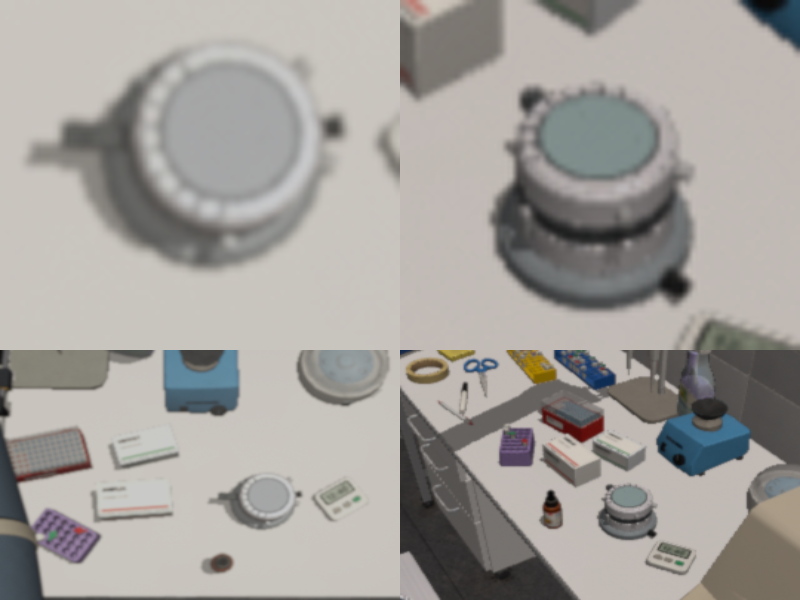

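The lever tip is at about (298,216.6) in the top view, pointing left. The carton is flat and clear, and the bystanders haven't moved. I'll check the angle, then hand in.

```bash
python3 - <<'E'
from h import *
for n,u,v in(("top",285+66/5,190+133/5),("side",265+527/5-80,190+98/5)):
    r=ray(n,u,v,.046)-[.5175,.0225,0];print(r,"q",np.arctan2(r[1],r[0])-.371-.265)
E
```

```text
[0.00315215 0.07098165 0.046     ] q 0.8904174954632534
[0.00275658 0.07059376 0.046     ] q 0.8957676255736463
```

Both views give q of about 0.89, which is three clicks from the stop.

```bash
python3 -c "
from cell import arm
print(arm.hand_in())"
```

```text
the job is handed in; nothing more can be done
None
```

I handed the job in after about 16 s: the carton stands flat about 95 mm clear of the foot, and the lever was pushed to its clockwise stop, then back to rest three clicks from it (measured 0.89 rad, nominal 0.9), with nothing else moved.

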